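Refit a bottle roller's drive roller and hold its belt tensioner back

TASK

The belt of the resin-bottle roller is being changed. Lower the loose roller into the machine's two empty open bearings, the same way round as the roller already there (grooved pulley in the belt bay), without dropping it in, and let go of it. Then swing the sprung belt tensioner arm, which has a finger pin at its free end, up against its spring right to its stop and finish while still holding it there with the fingers, so that I can slip the new belt on; leave the other things on the bench where they are.

Things in the scene. Friction and masses are not known exactly. Their poses are not given: they have to be found in the camera images.
- bottle_roller: White bottle roller, fixed, 140 mm deep, 253 long; origin on the bench, mid-depth; x to its back, y along the rollers to the open belt bay with pulleys, z up. Casing top z = 40 mm, bay floor 12. Black open bearings (tops z = 84, slot 12 wide, mouth flared to 23) carry rollers at z = 70: the rear pair (x = +33) is full, the front pair (x = -42) empty. Inner faces of a pair are 157 mm apart.
- drive_roller: Loose roller on a 1.8 mm mat, 0.26 kg: black rubber barrel 28 mm across, 150 long; steel journals 10 mm across at both ends; at one end only, beyond the journal, a grooved aluminium pulley 24 mm across; 205 mm in all. Origin on its axis, mid-barrel (16 mm above the bench as it lies); y along it towards the pulley. It has 3.5 mm to spare at each end between the bearings.
- roller_pulley (a point): Point on the loose roller's axis in the middle of its grooved pulley, 100 mm from mid-barrel.
- roller_plain (a point): Point on the loose roller's axis in the middle of the plain journal at its other end, 85 mm from mid-barrel.
- seat_pulley (a point): Point of the machine where the middle of the loose roller's pulley belongs (70 mm above the bench, 9.5 mm outside the front bearing at the belt bay).
- seat_plain (a point): Point of the machine where the middle of the loose roller's plain journal belongs (70 mm above the bench, in the front bearing away from the belt bay). Mid-barrel belongs on the line from here to seat_pulley, 85 mm from here.
- tensioner (a joint): Steel belt tensioner arm in the belt bay, 80 mm long, on a hanger at the bay's back; swings about the machine's y axis. 0 = at rest, pointing to the machine's front, 0.45 rad below level; grows as the free end swings up; 1.25 rad = upper stop, 0.80 rad above level. A torsion spring drives it back down: about 1.5 N at the pin to start it, 5 N at the stop.
- tension_pin (a point): Middle of the grey finger pin at the tensioner arm's free end: a freely turning sleeve, level along the machine's y axis, 12 mm across, 36 long, on the arm's outer side (20 mm from here to the arm's face, clear outwards); a small black idler wheel is on the arm's other side. At rest 60 mm above the bench; bay floor below at 12 mm.
- tension_pivot (a point): Point on the tensioner arm's pivot axis, level with the finger pin's middle, fixed to the machine 95 mm above the bench: the pin's middle travels on a circle of 80 mm radius about it, in the upright plane square to the machine's y axis.
- resin_bottle_blue: Black resin bottle with blue cap, 70 x 186 mm, origin at its foot; bystander, to the left.
- resin_bottle_black: Black bottle with black cap, 60 x 168 mm, origin at its foot; bystander, to the left, farther back.
- amber_jar: Amber jar, 52 x 82 mm, origin at its foot; bystander, at the back right of the machine.
- vial_2: Small glass vial with red cap, 22 x 48 mm, origin at its foot; bystander, at the left of the machine.
- flush_cutters: Red-handled flush cutters lying flat at the front left, 123 mm long; bystander.

How it is judged:
On the way, in this order (a step that is already met when the one before it is completed fails the run):
1. the roller is lowered into the two front bearings while still gripped, pulley in the belt bay (distance between roller_pulley and seat_pulley below 0.009 m and distance between roller_plain and seat_plain below 0.009 m and contact force between the fingers and drive_roller above 0.5 N), for 0.04 s.
2. the roller rests in the two bearings, let go (distance between roller_pulley and seat_pulley below 0.006 m and distance between roller_plain and seat_plain below 0.006 m and contact force between the fingers and drive_roller below 0.1 N), for 0.2 s.
At the end, for the whole second after the job is handed in: The fingers hold the tensioner arm at its upper stop (within 0.07 rad, bearing on it with over 1 N); the loose roller lies in the front bearings, pulley in the belt bay (pulley and plain journal within 6 mm of their seats), touched by neither fingers nor tensioner (all of step 2 and value of joint tensioner above 1.18 rad and contact force between the fingers and tensioner above 1 N and contact force between drive_roller and tensioner below 0.1 N); the arm keeps its last pose, push and grip.
It fails at once if a bystander on the bench is shifted by more than 30 mm (distance of any of resin_bottle_blue, resin_bottle_black, amber_jar, vial_2, flush_cutters from where it was at the start of the episode above 0.03 m).
It also fails if it takes over 51 s, if anything falls off the work surface, if the arm or the gripper's body presses on something with over 40 N, if the wrist force passes 120 N, or if a joint passes its speed limit or range.

ROBOT

A 7-joint arm with a two-finger parallel gripper is mounted at the origin on a cart in front of the work surface, level with it; the furniture and walls round the work are solid. World frame = base frame: x ahead of the robot, y to its left, z up, the work surface at z = 0. Lengths are in m, angles in rad, forces in N, time in s.
With the tool pointing down it reaches from about 0.425 to 0.95 m from the base axis. Payload 4.7 kg.
Tool frame: the origin (TCP) lies between the finger pads; the fingertips stand 25 mm ahead of it and the grasp point (between the pads) lies 6 mm ahead of it; x points along the fingers, z is the direction in which the jaws open and shut, and the axes are right-handed (so a half turn about x gives the same grasp; the last joint's range is limited). The gripper opens to 85 mm and grips with 20 to 120 N. Pads are 22 mm wide; open, the fingers measure 114 mm over their backs; the gripper's body (76 mm by 85 mm) begins 54 mm behind the grasp point. The pads swing forward as they close: fully open they stand 13 mm farther back than shut.
Start: joints at [-1.134, 0.469, -0.049, 1.532, 0.024, 1.141, -0.082], TCP at [0.303, 0.603, 0.256] pointing down, gripper open.
Joint ranges: [-2.59, 2.59], [-0.33, 1.99], [-1.39, 1.29], [0.1, 2.45], [-1.04, 4.18], [0.21, 1.99], [-2.66, 2.66]. Speed limits (rad/s): [2.57, 2.57, 3.14, 3.14, 3.14, 3.14, 3.14].

INTERFACE

Orientations are given as a 3x3 rotation matrix whose columns are the frame's x, y, z axes.
In Python, from rig import * gives the robot as it stands. Calls block until the motion is done:
- movep(position, orientation): joint-space move of the TCP to a pose.
- move_l(position, attitude=None, feed=0.15, until_force=None): straight line of the TCP; attitude=None keeps the orientation; feed is the mean speed in m/s. With until_force (N) it stops when the force on the tool has changed by that much, and returns True; else False.
- move_joints(angles): joint-space move.
- command_gripper(opening, newtons=None): finger opening in m; newtons is the grip in N (None keeps the last); returns when the fingers have stopped.
- sleep(seconds).
- inverse_kinematics(position, orientation): joint angles nearest the present ones, or None.
- sense(): the state.
- camera(name): name is "side" or "top"; returns (picture, depth): 420x560x3 uint8, red, green, blue; 420x560 float32, m along the optical axis (not along the pixel's ray), 0 where there is no reading.
- camera_params(name): a dict with "K" (3x3 intrinsics, pixels), "position" and "rotation" of the camera in the world. Camera axes: x right, y down, z forward; pixel columns grow to the right and rows downward; lengths in m; the calibration is good to about 2 mm. A picture is of the moment at which its call begins. camera_params takes no time and is no camera call.
A pose or a line that the arm cannot do raises Unreachable and nothing moves.
- finish_job(): hands the job in, once; it reports no verdict.
The state is a dict: "time_s": time; "joint_pos": joint angles; "qd": joint speeds; "joint_efforts": joint torques, N m; "position": TCP position; "tcp_rot": TCP orientation; "wrist_force": force on the tool from outside, world axes, zero at the start; "ft_torque": the same for the moment, N m; "finger_gap": finger opening in m.
Only numpy, scipy, OpenCV 4.12 (cv2) and the standard library are available. Lean on these libraries where they do the work, as an engineer would, in place of code of your own. Each camera call takes 0.05 s, during which the arm holds its last target. There are 200 camera calls.

## Working session

There is one attempt and no reset: what is moved stays moved. The work goes in short steps, each a Python script; the robot and the scene stay as the last script left them, time stands still between calls to the robot, and variables do not carry over. Pictures are saved under pics/ and viewed, about 8 in all and at most 12, crops included, and the job is handed in when it is done.

```bash
mkdir -p pics; ls
python3 - <<'E'
from rig import *
import cv2,numpy as np
for n in("top","side"):
    p,d=camera(n); cv2.imwrite(f"pics/{n}0.png",p[:,:,::-1]); np.savez(f"{n}0.npz",p=p,d=d)
    c=camera_params(n); print(n,c)
s=sense(); print(s["time_s"],s["position"],s["tcp_rot"],s["finger_gap"])
E
```

```text
pics
top {'K': array([[489.19935711,   0.        , 276.87107693],
       [  0.        , 489.19935711, 207.37461992],
       [  0.        ,   0.        ,   1.        ]]), 'position': array([ 0.19359483, -0.01569949,  1.51390184]), 'rotation': array([[ 1.03713518e-01, -9.71965833e-01,  2.11011670e-01],
       [-9.94607082e-01, -1.01244259e-01,  2.25022561e-02],
       [-5.07703865e-04, -2.12207490e-01, -9.77224500e-01]])}
side {'K': array([[473.4858751 ,   0.        , 286.01958213],
       [  0.        , 473.4858751 , 207.89897454],
       [  0.        ,   0.        ,   1.        ]]), 'position': array([ 0.03276006, -0.92861866,  1.0216114 ]), 'rotation': array([[ 0.90430479, -0.27787557,  0.32406483],
       [-0.42666334, -0.61292601,  0.66504143],
       [ 0.013829  , -0.73966673, -0.67283125]])}
0.1 [0.30289961 0.60269252 0.25536811] [[-7.69789073e-04 -8.93494000e-01  4.49074471e-01]
 [-1.58073131e-03  4.49075130e-01  8.93492602e-01]
 [-9.99998454e-01 -2.20652343e-05 -1.75806707e-03]] 0.0854280631181741
```

View pics/top0.png

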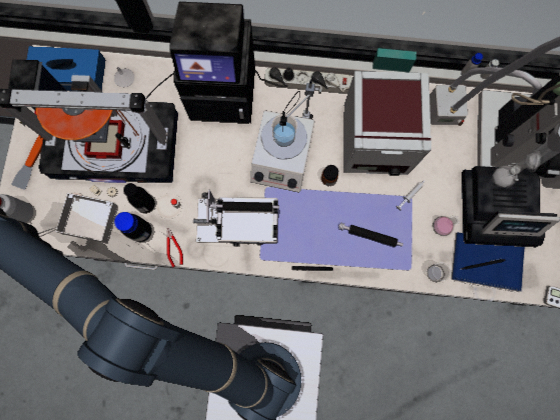

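View pics/side0.png

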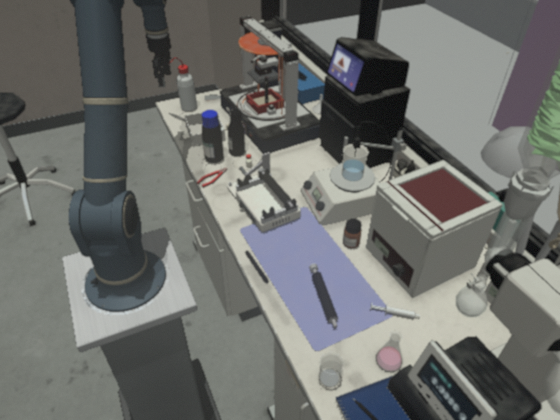

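Top: the machine is at about (237,218) with its belt bay to the left (+y). The loose roller is at about (370,235) on the mat, pulley at left (343,227). I'll enlarge both.

```bash
cat > h.py <<'E'
import numpy as np,cv2
from rig import camera_params
def ray(n,u,v):
    c=camera_params(n); r=c["rotation"]@np.linalg.inv(c["K"])@np.array([u,v,1.]); return c["position"],r
def onz(n,u,v,z):
    o,r=ray(n,u,v); return o+r*(z-o[2])/r[2]
def proj(n,P):
    c=camera_params(n); q=c["K"]@(c["rotation"].T@(np.asarray(P)-c["position"])); return q[:2]/q[2]
def pts(n,d):
    c=camera_params(n); v,u=np.mgrid[:d.shape[0],:d.shape[1]]
    r=np.stack([u,v,np.ones_like(u)],-1)@np.linalg.inv(c["K"]).T@c["rotation"].T
    return c["position"]+r*d[...,None]
E
python3 - <<'E'
from h import *
t=cv2.imread("pics/top0.png");s=cv2.imread("pics/side0.png")
f=lambda im,x,y,w,h,k:cv2.resize(im[y:y+h,x:x+w],None,fx=k,fy=k,interpolation=cv2.INTER_CUBIC)
A=f(t,185,185,100,65,8); cv2.imwrite("pics/a.png",A[:600,:800])
B=f(s,225,145,85,90,6);C=f(s,298,255,45,80,6)
o=np.zeros((540,790,3),np.uint8);o[:540,:510]=B;o[:480,515:785]=C;cv2.imwrite("pics/b.png",o)
# loose roller mask, top
z=np.load("top0.npz");p=z["p"].astype(int);d=z["d"];P=pts("top",d)
def roi(x0,x1,y0,y1):
    m=np.zeros(d.shape,bool);m[y0:y1,x0:x1]=1;return m
b=roi(335,410,215,252)&(p.max(2)<60)
v,u=np.nonzero(b);c=cv2.minAreaRect(np.c_[u,v].astype(np.float32));print("barrel",c,b.sum())
# all roller (height above mat) by depth
print("bench z",np.median(P[...,2][roi(290,330,200,250)]))
h=roi(325,415,215,255)&(P[...,2]>0.01)
v,u=np.nonzero(h);c2=cv2.minAreaRect(np.c_[u,v].astype(np.float32));print("roller",c2,h.sum(),cv2.boxPoints(c2))
mx=roi(185,290,185,250)
for lo,hi in((.03,.05),(.06,.095)):
    k=mx&(P[...,2]>lo)&(P[...,2]<hi);v,u=np.nonzero(k);r=cv2.minAreaRect(P[k][:,:2].astype(np.float32)*1000);print(lo,hi,k.sum(),r)
E
```

```text
barrel ((372.9178466796875, 235.627197265625), (49.03993606567383, 8.818037033081055), 16.927513122558594) 418
bench z 0.0011587948525132452
roller ((366.0, 235.5), (82.0, 37.0), -0.0) 535 [[325. 254.]
 [325. 217.]
 [407. 217.]
 [407. 254.]]
0.03 0.05 1995 ((483.07427978515625, 92.14842224121094), (181.4127960205078, 240.3434295654297), 10.370696067810059)
0.06 0.095 969 ((483.5785217285156, 124.377685546875), (166.86277770996094, 287.9122314453125), 4.672638893127441)
```

View pics/a.png

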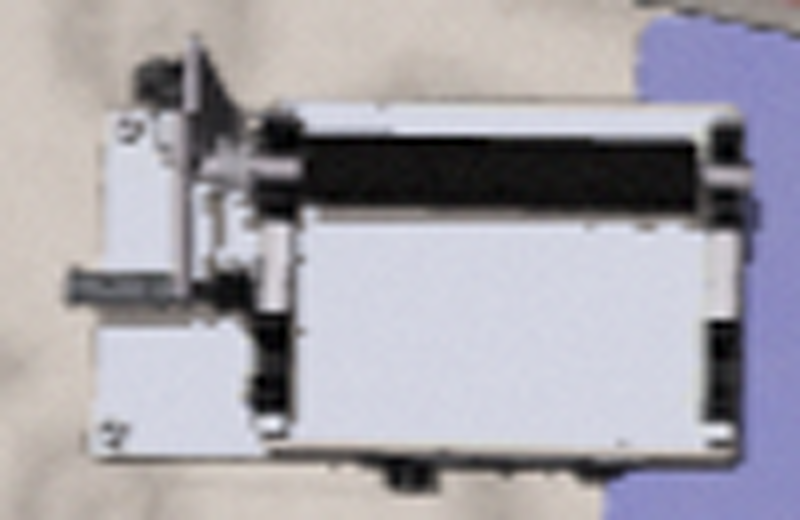

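View pics/b.png

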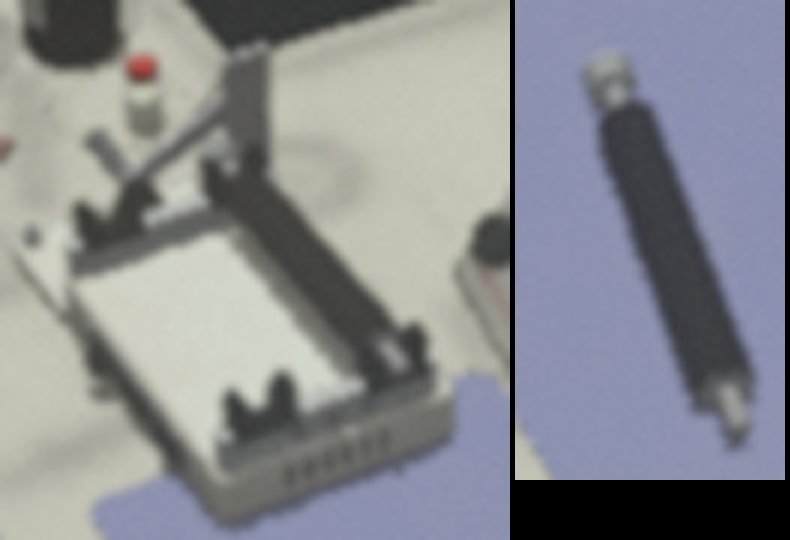

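The top crop shows the front bearings at about (270,362) and (722,370), the rear barrel from 303 to 697 on row 174, and the pin at (118,288). The side crop shows the front bearing mouths at (110,199) and (260,384), the pin at (107,155), and the loose roller's pulley end at upper left. Next I'll compute the poses from both views.

Run:
```python
from h import *
from rig import *
np.set_printoptions(precision=4,suppress=True)
T=np.load("top0.npz")["p"].astype(int);S=np.load("side0.npz")["p"].astype(int)
def barrel(n,im,box,th,z):
    x0,x1,y0,y1=box;m=np.zeros(im.shape[:2],np.uint8);m[y0:y1,x0:x1]=im[y0:y1,x0:x1].max(2)<th
    k,l,st,ce=cv2.connectedComponentsWithStats(m);i=1+st[1:,4].argmax()
    v,u=np.nonzero(l==i);(c,sz,a)=cv2.minAreaRect(np.c_[u,v].astype(np.float32))
    vx,vy,cx,cy=cv2.fitLine(np.c_[u,v].astype(np.float32),cv2.DIST_L2,0,.01,.01).ravel()
    P=onz(n,cx,cy,z);a=onz(n,cx-20*vx,cy-20*vy,z);b=onz(n,cx+20*vx,cy+20*vy,z);d=a-b;d*=np.sign(d[1])
    print(n,box,"n",st[i,4],"size",sz,"centre",P,"ydir yaw",np.degrees(np.arctan2(-d[0],d[1])))
for th in(50,70,90):
    barrel("top",T,(343,405,218,252),th,.016)
    barrel("side",S,(300,345,255,335),th,.016)
    barrel("top",T,(222,273,200,213),th,.070)
ct=lambda x,y:(185+(x+.5)/8-.5,185+(y+.5)/8-.5)
cs=lambda x,y:(225+(x+.5)/6-.5,145+(y+.5)/6-.5)
for nm,t,s,z in(("brgL",(270,364),(110,199),.084),("brgR",(722,370),(260,384),.084),("pin",(118,288),(107,155),.060)):
    print(nm,onz("top",*ct(*t),z),onz("side",*cs(*s),z))
for nm,t in(("barrL",(303,172)),("barrR",(697,176))): print(nm,onz("top",*ct(*t),.07))
for nm,t in(("casFR",(738,450)),("casBR",(740,106)),("casFL",(272,450))): print(nm,onz("top",*ct(*t),.04))
for nm,t in(("bayFL",(93,455)),("bayBL",(106,108))): print(nm,onz("top",*ct(*t),.012))
for nm,t in(("pulleyEnd",(606,75)),("plainEnd",(738,440))):
    print(nm,onz("side",298+(t[0]-515+.5)/6-.5,255+(t[1]+.5)/6-.5,.016))
```

```text
top (343, 405, 218, 252) n 412 size (49.038822174072266, 8.45496940612793) centre [ 0.4595 -0.2858  0.016 ] ydir yaw -11.692482590293421Traceback (most recent call last):
  File "<stdin>", line 14, in <module>
  File "<stdin>", line 7, in barrel
ValueError: attempt to get argmax of an empty sequence
```

Run:
```python
from h import *
np.set_printoptions(precision=4,suppress=True)
T=np.load("top0.npz")["p"].astype(int);S=np.load("side0.npz")["p"].astype(int)
def barrel(n,im,box,th,z):
    x0,x1,y0,y1=box;m=np.zeros(im.shape[:2],np.uint8);m[y0:y1,x0:x1]=im[y0:y1,x0:x1].max(2)<th
    k,l,st,ce=cv2.connectedComponentsWithStats(m);i=1+st[1:,4].argmax()
    v,u=np.nonzero(l==i);(c,sz,a)=cv2.minAreaRect(np.c_[u,v].astype(np.float32))
    vx,vy,cx,cy=cv2.fitLine(np.c_[u,v].astype(np.float32),cv2.DIST_L2,0,.01,.01).ravel()
    P=onz(n,cx,cy,z);a=onz(n,cx-20*vx,cy-20*vy,z);b=onz(n,cx+20*vx,cy+20*vy,z);d=a-b;d*=np.sign(d[1])
    print(n,th,"n",st[i,4],"size",sz,"centre",P,"yaw",np.degrees(np.arctan2(-d[0],d[1])))
for th in(50,70,90):
    barrel("top",T,(343,405,218,252),th,.016)
    barrel("side",S,(300,345,255,335),th+20,.016)
    barrel("top",T,(222,273,200,213),th,.070)
ct=lambda x,y:(185+(x+.5)/8-.5,185+(y+.5)/8-.5)
cs=lambda x,y:(225+(x+.5)/6-.5,145+(y+.5)/6-.5)
for nm,t,s,z in(("brgL",(270,364),(110,199),.084),("brgR",(722,370),(260,384),.084),("pin",(118,288),(107,155),.060)):
    print(nm,onz("top",*ct(*t),z),onz("side",*cs(*s),z))
for nm,t in(("barrL",(303,172)),("barrR",(697,176))): print(nm,onz("top",*ct(*t),.07))
for nm,t in(("casFR",(738,450)),("casBR",(740,106)),("casFL",(272,450))): print(nm,onz("top",*ct(*t),.04))
for nm,t in(("bayFL",(93,455)),("bayBL",(106,108))): print(nm,onz("top",*ct(*t),.012))
for nm,t in(("pulleyEnd",(606,75)),("plainEnd",(738,440))):
    print(nm,onz("side",298+(t[0]-515+.5)/6-.5,255+(t[1]+.5)/6-.5,.016))
```

```text
top 50 n 412 size (49.038822174072266, 8.45496940612793) centre [ 0.4595 -0.2858  0.016 ] yaw -11.692482590293421
side 70 n 322 size (45.99717330932617, 8.309921264648438) centre [ 0.4594 -0.2886  0.016 ] yaw -11.417441396942046
top 50 n 423 size (49.20033645629883, 8.759421348571777) centre [0.4993 0.1099 0.07  ] yaw 4.72772588779215
top 70 n 426 size (49.99660873413086, 8.818037033081055) centre [ 0.4591 -0.2857  0.016 ] yaw -11.649073377218947
side 90 n 454 size (50.210655212402344, 9.714415550231934) centre [ 0.4598 -0.2872  0.016 ] yaw -11.770830928645285
top 70 n 453 size (50.23062515258789, 9.07983112335205) centre [0.4994 0.1082 0.07  ] yaw 4.293045761071651
top 90 n 445 size (50.28776931762695, 9.109199523925781) centre [ 0.4587 -0.2854  0.016 ] yaw -11.372155991087244
side 110 n 534 size (56.64689254760742, 10.841166496276855) centre [ 0.4595 -0.2883  0.016 ] yaw -11.688721098099588
top 90 n 466 size (50.36074447631836, 9.99362850189209) centre [0.4992 0.1076 0.07  ] yaw 4.093463800294021
brgL [0.416  0.1826 0.084 ] [0.4207 0.1823 0.084 ]
brgR [0.4311 0.0159 0.084 ] [0.4347 0.0174 0.084 ]
pin [0.4427 0.2468 0.06  ] [0.4433 0.2475 0.06  ]
barrL [0.4924 0.1816 0.07  ]
barrR [0.5063 0.0334 0.07  ]
casFR [0.4084 0.0076 0.04  ]
casBR [0.542  0.0208 0.04  ]
casFL [0.3901 0.1837 0.04  ]
bayFL [0.3847 0.2561 0.012 ]
bayBL [0.522  0.2701 0.012 ]
pulleyEnd [ 0.4805 -0.1863  0.016 ]
plainEnd [ 0.4387 -0.3833  0.016 ]
```

```bash
cat >> h.py <<'E'
def Rd(deg):
    a=np.radians(deg);x=np.array([0,0,-1.]);z=np.array([np.cos(a),np.sin(a),0]);return np.c_[x,np.cross(z,x),z]
YM=5.4; MX=np.array([np.cos(np.radians(YM)),np.sin(np.radians(YM)),0]); MY=np.array([-MX[1],MX[0],0])
E
cat > s1.py <<'E'
from h import *; from rig import *
np.set_printoptions(precision=3,suppress=True)
for k in(0,180):
    for nm,p,a in(("pick",[.4592,-.2868,.03],-11.65),("seat",[.4246,.1,.084],YM),("over",[.4246,.1,.16],YM),("pin",[.443,.247,.066],YM),("top",[.459,.247,.16],YM)):
        print(k,nm,inverse_kinematics(np.array(p),Rd(a+k)))
E
python3 s1.py
```

```text
0 pick [-0.033  0.667  0.692  2.057 -0.697  0.662  0.924]
0 seat [-0.574  0.349  0.294  2.252 -0.187  0.562 -0.044]
0 over [-0.637  0.208  0.353  2.194 -0.104  0.755 -0.121]
0 pin [-0.764  0.465  0.216  2.102 -0.173  0.591 -0.332]
0 top [-0.786  0.335  0.26   2.009 -0.117  0.811 -0.365]
180 pick [-0.169  0.766  0.908  2.064 -0.9    0.772 -2.034]
180 seat [ 0.586  0.653 -1.178  2.193  0.833  0.861  2.11 ]
180 over [ 0.628  0.442 -1.164  2.133  0.527  0.896  2.388]
180 pin [-0.286  0.49  -0.384  2.074  0.303  0.631  2.36 ]
180 top [-0.273  0.358 -0.371  1.979  0.172  0.834  2.497]
```

```bash
cat > s2.py <<'E'
from h import *; from rig import *
np.set_printoptions(precision=4,suppress=True)
p=np.array([.4592,-.2868,0]);R=Rd(-11.65);z=np.array([0,0,1.])
movep(p+.25*z,R)
command_gripper(.055,40); move_l(p+.12*z,R,feed=.3); f0=sense()["wrist_force"]
move_l(p+.031*z,feed=.1,until_force=15)
print(sense()["position"])
command_gripper(0.02,60); s=sense();print("gap",s["finger_gap"],"f",s["wrist_force"]-f0)
move_l(p+.17*z,feed=.15); s=sense();print(s["time_s"],s["finger_gap"],s["wrist_force"]-f0,s["ft_torque"])
q=np.array([.4246,.1,.17]); movep(q,Rd(YM)); sleep(.3)
s=sense();print(s["time_s"],s["position"],s["finger_gap"])
for n in("top","side"):
    im,d=camera(n);cv2.imwrite(f"pics/{n}1.png",im[:,:,::-1])
E
python3 s2.py
python3 - <<'E'
import cv2,numpy as np
a=cv2.imread("pics/top1.png")[170:255,170:290];b=cv2.imread("pics/side1.png")[90:240,210:330]
o=np.zeros((600,790,3),np.uint8);o[:272,:384]=cv2.resize(a,(384,272),interpolation=2);o[:500,388:788]=cv2.resize(b,(400,500),interpolation=2)
cv2.imwrite("pics/c.png",o)
E
```

```text
[ 0.4595 -0.2872  0.0315]
gap 0.02619197963876645 f [-2.4131  0.9622  4.2794]
6.7333 0.02566508010386235 [-0.5481  0.4975 -3.805 ] [-0.0324  0.0135  0.0103]
8.475 [0.4248 0.0994 0.17  ] 0.025932833929241613
```

View pics/c.png

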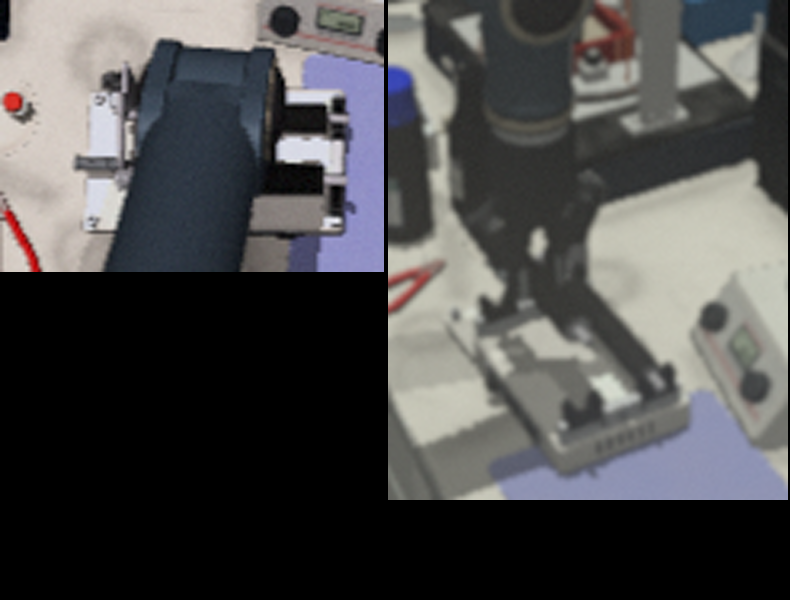

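Run:
```python
from h import *
c=np.array([.4248,.0994,.156])
for n in("top","side"):
    print(n,[proj(n,c+s*MY).round(1) for s in(-.0925,-.075,.075,.1,.113)])
print(onz("top",322/3.2+169.7,180/3.2+169.7,.156))
im=cv2.imread("pics/side1.png")
cv2.imwrite("pics/d.png",cv2.resize(im[145:235,225:310],None,fx=6,fy=6,interpolation=2))
t=cv2.imread("pics/top1.png");cv2.imwrite("pics/d2.png",cv2.resize(t[185:250,185:285],None,fx=8,fy=8,interpolation=2))
o=np.zeros((600,800,3),np.uint8)
o[:540,:510]=cv2.imread("pics/d.png");o[:390,515:800]=cv2.resize(t[195:240,247:280],(285,390),interpolation=2);cv2.imwrite("pics/d.png",o)
```

```text
top [array([277.8, 226.1]), array([271.6, 226. ]), array([218.4, 225.5]), array([209.5, 225.4]), array([204.9, 225.4])]
side [array([268.7, 192. ]), array([265.7, 188.6]), array([241.9, 161. ]), array([238.2, 156.8]), array([236.3, 154.6])]
[0.43163306 0.02835721 0.156     ]
```

View pics/d.png

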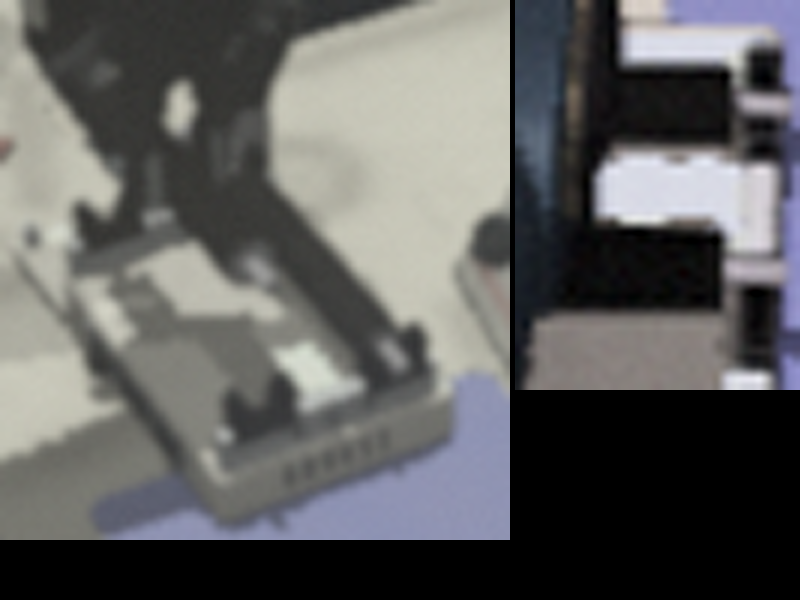

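The held roller's barrel end is at (270.5,225.4) in the top view, against a prediction of (271.6,226.0). The side view agrees with its prediction to under 1 px, so the roller is level and sits over the empty bearings with the pulley in the bay. I'll lower it with force stops.

```bash
cat > s3.py <<'E'
from h import *; from rig import *
np.set_printoptions(precision=4,suppress=True)
q=np.array([.4246,.1,0])-.0007*MY-.0004*MX;z=np.array([0,0,1.])
move_l(q+.112*z,Rd(YM),feed=.1);sleep(.2);f0=sense()["wrist_force"];t0=sense()["ft_torque"]
for h in(.104,.098,.092,.088,.085):
    r=move_l(q+h*z,feed=.03,until_force=12);s=sense()
    print(h,r,s["position"],s["wrist_force"]-f0,s["ft_torque"]-t0,s["finger_gap"])
    if r:break
print(s["time_s"])
for n in("top","side"):
    im,d=camera(n);cv2.imwrite(f"pics/{n}2.png",im[:,:,::-1])
E
python3 s3.py
```

```text
0.104 False [0.4241 0.0992 0.1038] [-0.334   1.2777 -0.1331] [-0.0216 -0.0024 -0.0427] 0.02626233171256821
0.098 False [0.4241 0.0992 0.0978] [ 0.2201  0.9323 -0.1145] [ 0.0228  0.0688 -0.0013] 0.026104141762051294
0.092 False [0.4245 0.0993 0.0919] [-0.2197  0.6375 -0.1229] [ 0.1024 -0.166  -0.0645] 0.025337605199143673
0.088 False [0.4244 0.0993 0.0879] [-0.0835  1.4547  0.5601] [ 0.089  -0.2146 -0.1263] 0.02619123010243082
0.085 False [0.4246 0.0993 0.0858] [-3.4256 -0.6432 13.8039] [-0.0796  0.5556 -0.0794] 0.025985418274368517
11.1583
```

Both journals dropped into the slots with no sideways load, then met 13.8 N of seating force at the expected height. Releasing.

```bash
cat > s4.py <<'E'
from h import *; from rig import *
np.set_printoptions(precision=4,suppress=True)
sleep(.1);p=sense()["position"];z=np.array([0,0,1.])
move_l(np.r_[p[:2],.0857],feed=.02)
command_gripper(.05);sleep(.3);p=sense()["position"];f0=sense()["wrist_force"];print(f0)
move_l(p+.1*z,feed=.12); print(sense()["wrist_force"]-f0)
pin=np.array([.443,.247,0]); 
movep(pin+[0,0.0,.22],Rd(YM));sleep(.2);print(sense()["time_s"],sense()["position"])
for n in("top","side"):
    im,d=camera(n);cv2.imwrite(f"pics/{n}3.png",im[:,:,::-1])
o=np.zeros((600,800,3),np.uint8)
o[:540,:510]=cv2.resize(cv2.imread("pics/side3.png")[145:235,225:310],None,fx=6,fy=6,interpolation=2)
o[:300,515:800]=cv2.resize(cv2.imread("pics/top3.png")[180:255,205:276],(285,300),interpolation=2);cv2.imwrite("pics/e.png",o)
E
python3 s4.py
```

```text
[0.8273 0.0475 0.6097]
[-1.4356 -0.1712 -0.7113]
14.1083 [0.443  0.2454 0.2197]
```

View pics/e.png

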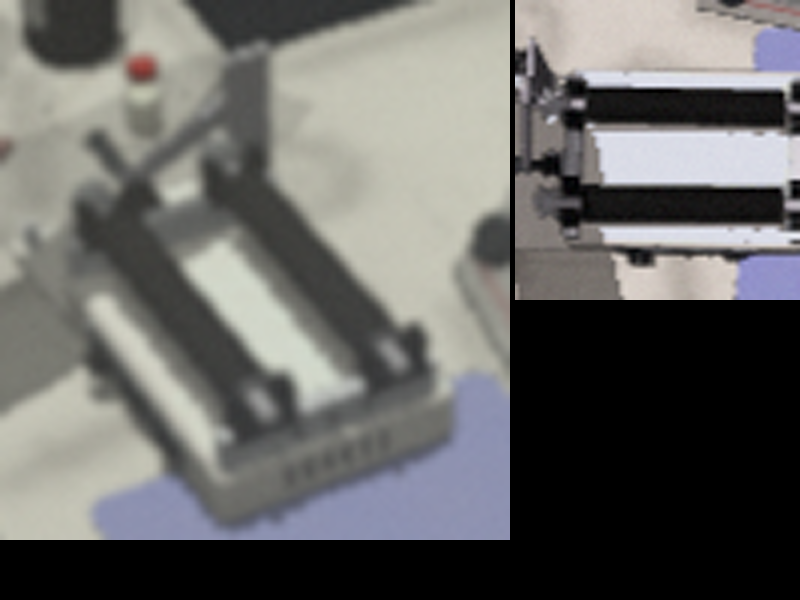

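The roller lies in both front bearings parallel to the rear one, with its pulley in the bay: side crop from (95,205) to (262,405), top crop from (545,203) to (790,205). Next is the tensioner pin.

```bash
cat > s5.py <<'E'
from h import *; from rig import *
np.set_printoptions(precision=4,suppress=True)
pin=np.array([.4428,.2475,.0]);z=np.array([0,0,1.]);R=Rd(YM)
command_gripper(.045);move_l(pin+.12*z,R,feed=.2);sleep(.2);f0=sense()["wrist_force"]
print("hit",move_l(pin+.063*z,feed=.06,until_force=6))
command_gripper(.005,50);sleep(.1);s=sense();print(s["time_s"],s["position"],"gap",s["finger_gap"],"f",s["wrist_force"]-f0)
im,d=camera("side");cv2.imwrite("pics/side4.png",im[:,:,::-1])
cv2.imwrite("pics/f.png",cv2.resize(im[120:220,215:315,::-1],None,fx=5,fy=5,interpolation=2))
E
python3 s5.py
```

```text
hit False
16.8917 [0.4414 0.2475 0.0631] gap 0.010576653392552905 f [-4.5614  0.7261  5.5566]
```

View pics/f.png

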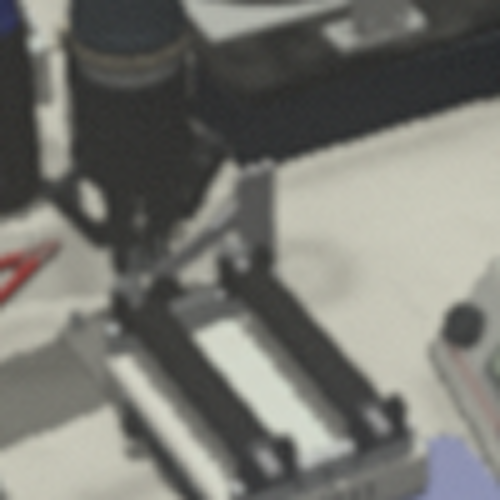

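The fingers grip the pin (gap 10.6 mm) and the roller is undisturbed. I'll swing it along the arc, measured from the gripped position.

```bash
cat > s6.py <<'E'
from h import *; from rig import *
np.set_printoptions(precision=4,suppress=True)
z=np.array([0,0,1.]);p0=sense()["position"]-.001*MX
piv=p0+.08*(np.cos(.45)*MX+np.sin(.45)*z)
P=lambda th:piv+.08*(-np.cos(th-.45)*MX+np.sin(th-.45)*z)
ths=list(np.arange(.15,1.21,.15))+[1.22,1.25,1.27,1.29]
for th in ths:
    r=move_l(P(th),feed=.06,until_force=(15 if th>1.2 else 25));s=sense()
    print(round(th,2),r,s["position"]-P(th),s["finger_gap"],s["wrist_force"])
    if r:break
sleep(.3);s=sense();d=s["position"]-piv
print(s["time_s"],"theta est",.45+np.arctan2(d[2],-d@MX),"rad",np.hypot(d[2],d@MX),s["wrist_force"])
for n in("side","top"):
    im,_=camera(n);cv2.imwrite(f"pics/{n}5.png",im[:,:,::-1])
o=np.zeros((500,800,3),np.uint8)
o[:,:500]=cv2.resize(cv2.imread("pics/side5.png")[100:200,215:315],None,fx=5,fy=5,interpolation=2)
o[:300,515:800]=cv2.resize(cv2.imread("pics/top5.png")[180:255,185:256],(285,300),interpolation=2);cv2.imwrite("pics/g.png",o)
E
python3 s6.py
```

```text
0.15 False [0.0007 0.0001 0.0006] 0.010271664630140356 [ 2.537   0.3607 -2.0395]
0.3 False [0.0006 0.0001 0.0005] 0.010107609706693615 [ 2.757   0.605  -2.2336]
0.45 False [0.0006 0.0001 0.0003] 0.010751807593707804 [ 4.5912  0.9638 -3.6954]
0.6 False [ 0.0005  0.0001 -0.0001] 0.01069319013944146 [ 4.8263  1.6102 -4.7914]
0.75 False [ 0.0002  0.     -0.0005] 0.010453116326528346 [ 5.9765  1.3898 -4.6169]
0.9 False [-0.0001 -0.     -0.0008] 0.010565595502209401 [ 5.9908  0.1768 -7.8379]
1.05 False [-0.0007 -0.0002 -0.0011] 0.010295908529720506 [ 5.2798  1.8218 -8.6912]
1.2 False [-0.0012 -0.0003 -0.0013] 0.01029747229365471 [  5.1878   0.7855 -10.0573]
1.22 False [-0.0006 -0.0002 -0.0005] 0.010615531132081012 [ 4.0447  0.4029 -9.8918]
1.25 False [-0.0002 -0.0002 -0.    ] 0.009989169981579815 [  3.415   -0.1211 -11.917 ]
1.27 False [-0.0005 -0.0002 -0.0003] 0.010621848559907346 [  2.7139   1.4151 -11.4446]
1.29 False [-0.0013 -0.0003 -0.001 ] 0.010426112666141333 [  2.1115   0.4237 -17.3495]
21.0583 theta est 1.2723300646822426 rad 0.08024168921240983 [ -0.2023   0.4355 -21.1425]
```

View pics/g.png

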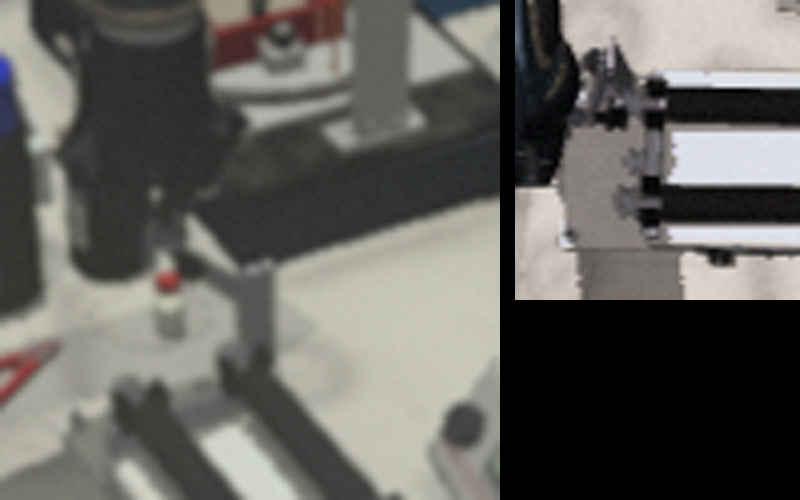

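The arm is raised: its free end is at side crop (185,250), above the pivot level, and still held. The vial stands upright and the roller is still seated. The wrist force rose sharply (11 → 21 N) at the expected stop angle. I'll do a last stability check and hand in.

Run:
```python
from rig import *
for _ in range(3):
    sleep(.4);s=sense();print(s["time_s"],s["position"],s["finger_gap"],s["wrist_force"])
finish_job()
```

```text
21.5583 [0.45797733 0.24889373 0.15693346] 0.010183169251592546 [ -1.62812835  -0.11808632 -24.30228723]
21.9583 [0.45803966 0.24887011 0.15695595] 0.010569214047322568 [ -1.87490238  -0.43870834 -25.99945845]
22.3583 [0.45805639 0.24891279 0.15696727] 0.010297890858753747 [-2.61892758e+00  4.00301375e-03 -2.56967253e+01]
the job is handed in; nothing more can be done
```

The loose roller is in the two front bearings and let go, and the tensioner was held up at its stop when I handed the job in at about 22.4 s. `finish_job()` gives no verdict, so what follows is from my own checks.

**Roller:** I gripped it mid-barrel and lowered it with the pulley towards the belt bay. It met 13.8 N of seating force at the expected height, and only then did I let go. The pictures afterwards show it lying level, parallel to the rear roller and with its pulley in the bay.

**Tensioner:** I gripped the finger pin and swung it along its arc. The estimated angle was about 1.27 rad against the 1.25 rad stop. The downward force rose from about 11 N to 21 N there, which I take as the stop. It then crept up and settled at about 26 N, with the pin still firmly gripped (gap about 10.3 mm).

**What I did not verify:**
- I judged the stop from force and arm position, not by measuring the tensioner angle in a picture.
- I did not measure the bystanders again. The vial and the parts of the cutters and blue-capped bottle in view in the last side picture looked in place. The black-capped bottle and the amber jar were not in that crop.
- The two cameras differed by 2–4 mm on the bearing positions and 1.5–3 mm on the roller's position along its axis. This was within the play, and the roller went in without snagging.

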